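Tighten the pressure pan's lid crosswise

ROBOT

A 6-joint arm with a two-finger parallel gripper is mounted at the origin on the work surface. World frame = base frame: x ahead of the robot, y to its left, z up, the work surface at z = 0. Lengths are in m, angles in rad, forces in N, time in s.
With the tool pointing down it reaches from about 0.15 to 0.775 m from the base axis. Payload 6.1 kg.
Tool frame: the origin (TCP) lies at the very end of the fingers, on their centre line; the grasp point (between the pads) lies 19 mm behind it (robot.pinch_z is the distance from the TCP to the grasp point, in m); z points along the fingers, y is the line along which they close (so a half turn about z gives the same grasp; the last joint's range is limited). The gripper opens to 85 mm and grips with 20 to 120 N. Pads are 22 mm wide; open, the fingers measure 114 mm over their backs; the gripper's body (76 mm by 85 mm) begins 54 mm behind the grasp point. The pads swing forward as they close: fully open they stand 13 mm farther back than shut.
Start: joints at [1.346, 0.126, -0.04, 1.405, 0, 1.571], TCP at [0.117, 0.512, 0.231] pointing down, gripper open.
Joint ranges: [-2.72, 2.72], [-0.95, 1.95], [-1.27, 1.35], [-1.78, 2.02], [-1.46, 1.47], [-3.14, 3.14]. Speed limits (rad/s): [2.39, 2.39, 3.01, 3.14, 3.14, 3.14].

INTERFACE

Orientations are given as a unit quaternion [x, y, z, w].
In Python, from plant import robot gives the robot as it stands. The module is installed in compiled form; this text tells all that it offers.
- The arm moves only by the tool apply_moves, never from a script. Its argument "rows" is a list of rows, each a list of 7 numbers: the turn, a rotation vector about the tool's x, y, z in units of 60 degrees (1.0 is 60 degrees), then the shift along the tool's x, y, z in units of 0.15 m (1.0 is 0.15 m), then the closure, from -1 (fully open) to 1 (shut). A call has 1 to 5 rows; each row is the pose to reach, as a shift and turn from the pose commanded when the call began, along the tool's axes at that moment; what a row does not reach only later rows make up. A row lasts 1/8 s, in which the tool goes at most 62.5 mm and 10.7 degrees, less where a joint would pass 70% of its speed; a pose out of reach is approached as far as the arm can. A call with a number of a shift or a turn outside -1 to 1 is refused whole. A call with a gripper value outside its range is refused whole. The fingers move at their own pace and stop on an object; "newtons" is the grip in N (left out, the last holds). Time passes only in rows, so rows that repeat a pose let the fingers close. It gives the time, the measured TCP pose, the force, the opening and the grip force at its end, in the units of the state.
- robot.state(): the state, without advancing time (a new reading comes with each control period).
- robot.get_image(name): name is "side" or "top"; returns the picture (400x640x3 uint8, red, green, blue); there is no depth.
- robot.camera_params(name): a dict with "fx", "fy", "cx", "cy" (pixels), "position" and "attitude" of the camera in the world. Camera axes: x right, y up, looking along -z (the intrinsics and any distortion apply to the point x, -y, -z); pixel columns grow to the right and rows downward; lengths in m; the calibration is good to about 2 mm. A picture is of the moment at which its call begins. camera_params takes no time and is no camera call.
- robot.job_done(): hands the job in; it is judged then, once.
The state is a dict: "t": time; "q": joint angles; "joint_vel": joint speeds; "effort": joint torques, N m; "tcp_pos": TCP position; "tool_rot": TCP orientation; "contact_force": force on the tool from outside, world axes, zero at the start; "torque": the same for the moment, N m; "grip_width": finger opening in m; "grip_force": force on a finger pad.
Only numpy, scipy, OpenCV 4.12 (cv2) and the standard library are available. Lean on these libraries where they do the work, as an engineer would, in place of code of your own. Each camera call takes 0.05 s, during which the arm holds its last target. There are 200 camera calls.

TASK

Screw down the pressure pan's lid evenly with its four wing nuts, clockwise and crosswise: first give each nut about an eighth of a turn, doing two opposite nuts and then the other two, and then go round again in the same crosswise way, turning each until you feel it firm up on the seal (about 0.45 N m). Feel for it and do not force it: never press a nut with more than 30 N. Leave the vent weight, the dishes and the brush where they are.

Things in the scene. Friction and masses are not known exactly. Their poses are not given: they have to be found in the camera images.
- pan: shallow stainless pressure pan, flat aluminium lid 286 mm across, its top 98 mm above the ledge, two loop handles; held fast to the ledge. Origin: centre of its underside; z up. Four alike wing nuts stand on the lid on a circle of 105 mm radius, each over a round seat 32 mm across and 6 mm high with a rubber seal on top (its top 104 mm above the ledge)
- nut_1: wing nut on the pan's +x side, across from nut 3. Steel hub 26 mm across, 16 mm tall; on it an upright flat wing 78 mm long, 8 mm thick, 10 to 36 mm above the hub's underside, open space under its outer parts. Origin (all nuts): centre of the hub's underside, on the turning axis; x along the wing, z up. Clockwise from above screws it down, 4 mm per rad (steep quick thread)
- nut_2: wing nut on the pan's +y side, across from nut 4, like nut 1. Each nut starts 5 to 7 mm above its seat, runs down against a steady drag of about 0.25 N m and stays where it is left. After 1.2 to 1.7 rad in all (different for each nut and each time, as is the way the wing points) its hub meets the seat and squeezes the seal
- nut_3: wing nut on the pan's -x side, across from nut 1, like nut 1. From where a hub meets its seat the resistance climbs steeply: about 0.28 N m plus 2 N m per rad. A nut is tight at 0.4 to 0.5 N m; let go, it stays tight. (A moment read with the arm at rest is up to 0.1 lower.) Much more breaks the 30 N limit, which counts the pushes of both fingers on the nut together
- nut_4: wing nut on the pan's -y side, across from nut 2, like nut 1. Pinching the middle of the wing within the 30 N limit gives too little moment. Set the fingers about 50 mm apart, one each side of the hub, tips some 12 mm above the hub's underside, and turn so that each pushes its half of the wing; or push one half of the wing
- weight: bystander: small dark steel vent weight standing loose on the middle of the lid, 34 mm diameter, 34 mm tall; origin under its centre
- jug: bystander: empty white ceramic jug near the pan, 100 mm diameter, 135 mm tall, loop handle; origin under its centre
- strainer: bystander: steel strainer near the pan, 142 mm diameter, 62 mm tall, wire handle folded over it; origin under its centre
- squeezer: bystander: red plastic citrus squeezer, 116 mm diameter, 45 mm tall; origin under its centre
- brush: bystander: dish brush, about 200 mm long and under 40 mm high, lying on the ledge; origin under its middle
- tumbler_1: bystander: glass tumbler, 68 mm diameter, 110 mm tall, in a slot of the steel dish rack to the right of the pan; origin under its centre
- tumbler_2: bystander: glass tumbler, 68 mm diameter, 110 mm tall, in a slot of the steel dish rack to the right of the pan; origin under its centre
- tumbler_3: bystander: glass tumbler, 68 mm diameter, 110 mm tall, in a slot of the steel dish rack to the right of the pan; origin under its centre

How it is judged:
On the way, in this order (a step that is already met when the one before it is completed fails the run):
1. first pass: two opposite nuts each given a partial turn (0.4 rad or more) while the other two are still as they were (within 0.2 rad) (((distance of each of nut_1, nut_3 from where it was at the start of the episode above 0.0016 m and z of each of nut_1, nut_3 in the frame of pan above 0.1048 m and distance of each of nut_2, nut_4 from where it was at the start of the episode below 0.0008 m) or (distance of each of nut_2, nut_4 from where it was at the start of the episode above 0.0016 m and z of each of nut_2, nut_4 in the frame of pan above 0.1048 m and distance of each of nut_1, nut_3 from where it was at the start of the episode below 0.0008 m))), for 0.1 s.
2. first pass complete: all four given a partial turn (0.4 rad or more) and none yet within 0.2 rad of meeting its seat (distance of each of nut_1, nut_2, nut_3, nut_4 from where it was at the start of the episode above 0.0016 m and z of each of nut_1, nut_2, nut_3, nut_4 in the frame of pan above 0.1048 m), for 0.1 s.
3. second pass: two opposite nuts tight on the seal while the other two are still at least 0.2 rad short of their seats (((z of each of nut_1, nut_3 in the frame of pan below 0.10384 m and z of each of nut_2, nut_4 in the frame of pan above 0.1048 m) or (z of each of nut_2, nut_4 in the frame of pan below 0.10384 m and z of each of nut_1, nut_3 in the frame of pan above 0.1048 m))), for 0.1 s.
At the end, for the whole second after the job is handed in: All four wing nuts are tight: every hub is down on its seat and at least 0.04 rad (0.16 mm) into the seal, staying there untouched and at rest (z of each of nut_1, nut_2, nut_3, nut_4 in the frame of pan below 0.10384 m and angular speed of each of nut_1, nut_2, nut_3, nut_4 below 0.1 rad/s).
It fails at once if the fingers press a wing nut with more than 30 N (contact force between the fingers and nut_1 above 30 N or contact force between the fingers and nut_2 above 30 N or contact force between the fingers and nut_3 above 30 N or contact force between the fingers and nut_4 above 30 N).
It fails at once if a bystander (vent weight, tumbler, jug, strainer, squeezer or brush) is moved by more than 20 mm (distance of any of weight, tumbler_1, tumbler_2, tumbler_3, jug, strainer, squeezer, brush from where it was at the start of the episode above 0.02 m).
It also fails if it takes over 72 s, if anything falls off the work surface, if the arm or the gripper's body presses on something with over 40 N, if the wrist force passes 120 N, or if a joint passes its speed limit or range.

## Working session

There is one attempt and no reset: what is moved stays moved. The work goes in short steps, Python scripts to look and compute and a tool call to move; the robot and the scene stay as the last step left them, time stands still between calls to the robot, and variables do not carry over. Pictures are saved under pics/ and viewed, at most 10 in all, crops included, and the job is handed in when it is done.

Besides the shell and the picture viewer there is one more tool, called after ">>>" as name([rows], argument=value, ...), one row to a line, values as JSON. apply_moves: Moves the arm, as the interface text tells. Shifts and turns lie within -1 to 1; 1 stands for 0.15 m of shift or 60 degrees of turn. Its arguments: {"type":"object","properties":{"rows":{"type":"array"},"newtons":{"type":"number"}},"required":["rows"]}

```bash
mkdir -p pics
python3 - <<'E'
from plant import robot
import cv2,json
print(robot.state())
for n in("top","side"):
    im=robot.get_image(n); cv2.imwrite(f"pics/{n}0.png",im[:,:,::-1]); print(n,robot.camera_params(n))
E
```

```text
{'t': 0.0, 'q': array([ 1.34599662e+00,  1.26407433e-01, -4.05996804e-02,  1.40541828e+00,
       -4.53101163e-05,  1.57075492e+00]), 'joint_vel': array([-0.00032744,  0.00113611,  0.00112904, -0.00156755, -0.00029003,
       -0.00033927]), 'effort': array([ 2.89376367e-04, -4.35909784e+01,  3.52925563e+01,  1.72560511e-02,
       -1.61669723e-04, -1.41577043e-06]), 'tcp_pos': array([0.11694994, 0.51138747, 0.2305179 ]), 'tool_rot': array([ 1.12142699e-01,  9.93691779e-01, -8.11933711e-04, -6.88655599e-05]), 'contact_force': array([ 0.13502721, -0.51912991, -0.48158637]), 'torque': array([ 0.03385025, -0.02410285,  0.08488623]), 'grip_force': 0.0, 'grip_width': 0.08562977173617876}
top {'fx': 364.40683397145494, 'fy': 364.40683397145494, 'cx': 319.1098694207409, 'cy': 199.77471838720263, 'position': array([ 0.23819788, -0.03472028,  1.45142134]), 'attitude': array([-0.0718239 ,  0.07154603,  0.71186581, -0.69496011])}
side {'fx': 477.8917858220532, 'fy': 477.8917858220532, 'cx': 328.05350505313237, 'cy': 195.89140549317693, 'position': array([-0.11143607, -1.20443071,  0.88013495]), 'attitude': array([ 0.47522377, -0.12979449, -0.20585627,  0.84554063])}
```

View pics/top0.png

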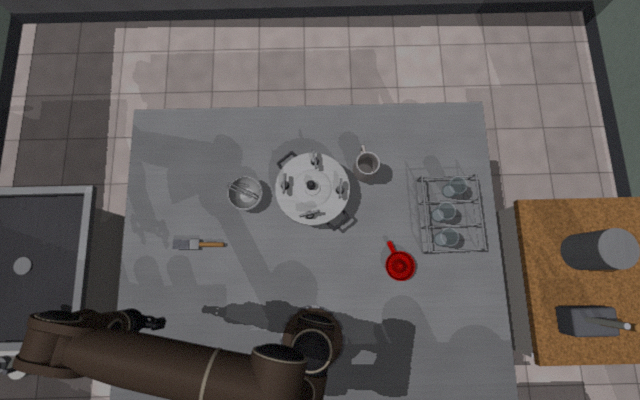

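View pics/side0.png

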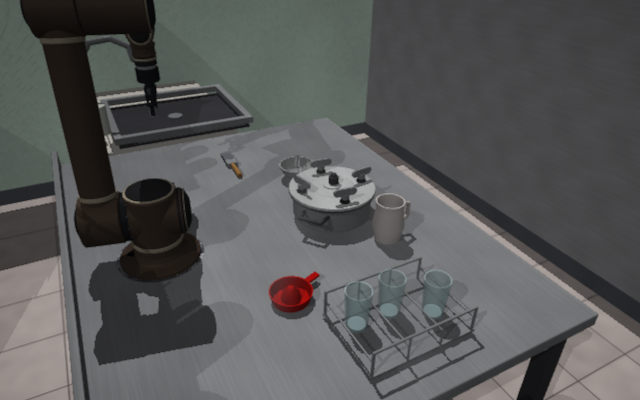

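The top view shows the pan centred near (313,188), with nuts near (316,160), (341,187), (311,214) and (287,185). The side view shows the same pan from the right. Next I'll zoom in on the lid.

```bash
python3 - <<'E'
import cv2,numpy as np
a=cv2.imread("pics/top0.png")[138:238,263:363]; b=cv2.imread("pics/side0.png")[145:225,280:390]
a=cv2.resize(a,None,fx=6,fy=6,interpolation=cv2.INTER_CUBIC)
cv2.imwrite("pics/topc.png",a)
E
cat > h.py <<'E'
import numpy as np
from scipy.spatial.transform import Rotation as R
from plant import robot
def ray(n,uv,z):
    p=robot.camera_params(n); uv=np.atleast_2d(uv).astype(float)
    d=np.c_[(uv[:,0]-p["cx"])/p["fx"],-(uv[:,1]-p["cy"])/p["fy"],-np.ones(len(uv))]
    d=R.from_quat(p["attitude"]).apply(d); o=p["position"]
    return o+d*((z-o[2])/d[:,2])[:,None]
def proj(n,P):
    p=robot.camera_params(n); c=R.from_quat(p["attitude"]).inv().apply(np.atleast_2d(P)-p["position"])
    return np.c_[p["cx"]-p["fx"]*c[:,0]/c[:,2],p["cy"]+p["fy"]*c[:,1]/c[:,2]]
E
python3 - <<'E'
from h import *
import cv2
im=cv2.imread("pics/top0.png")
g=cv2.cvtColor(im,cv2.COLOR_BGR2GRAY)
hsv=cv2.cvtColor(im,cv2.COLOR_BGR2HSV)
m=((g>150)*255).astype(np.uint8); m[:138]=0;m[238:]=0;m[:,:263]=0;m[:,358:]=0
cs,_=cv2.findContours(m,cv2.RETR_EXTERNAL,cv2.CHAIN_APPROX_NONE)
c=max(cs,key=cv2.contourArea); h=cv2.convexHull(c); e=cv2.fitEllipse(h); print(e, cv2.contourArea(h))
print(ray("top",e[0],.098))
hp=ray("top",h[:,0],.098)[:,:2]; A=np.c_[2*hp,np.ones(len(hp))]; s=np.linalg.lstsq(A,(hp**2).sum(1),rcond=None)[0]
print("circle",s[:2],np.sqrt(s[2]+s[:2]@s[:2]))
E
```

```text
((311.4890441894531, 188.88156127929688), (69.83662414550781, 72.16008758544922), 103.1803970336914) 3212.0
[[ 0.56004613 -0.00946663  0.098     ]]
circle [ 0.56351394 -0.01046252] 0.13789449069215426
```

View pics/topc.png

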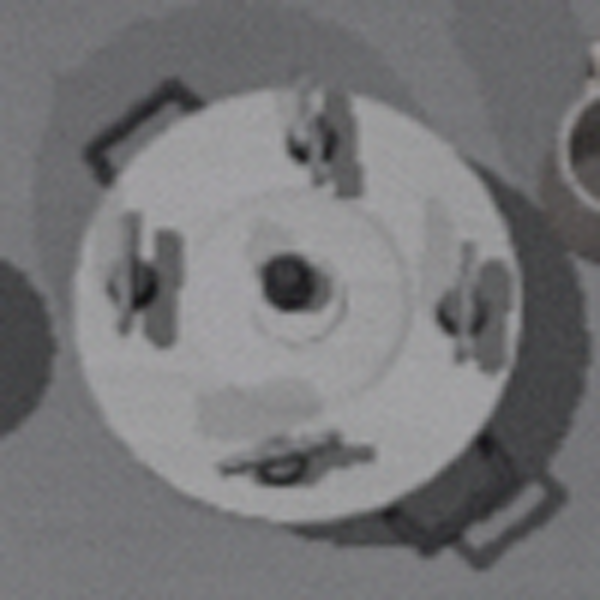

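The crop shows the lid centred near crop px (298,304). Wing ends (crop px):
- Top nut: (303,85)–(322,185)
- Left nut: (130,212)–(127,333)
- Right nut: (466,243)–(462,365)
- Bottom nut: (222,467)–(340,437)

The dark bars to the right of the wings are shadows.

Run:
```python
from h import *
import cv2
f=lambda p:(np.array(p,float)+.5)/6-.5+[263,138]
C=ray("top",f([(298,304),(74,300),(522,300),(270,87),(300,522)]),.098)[:,:2]
P=C[1:];s=np.linalg.lstsq(np.c_[2*P,np.ones(4)],(P**2).sum(1),rcond=None)[0]
c=s[:2]; print("lid",C[0],c,np.sqrt(s[2]+c@c))
E={"top":[(303,85),(322,185)],"left":[(130,212),(127,333)],"right":[(466,243),(462,365)],"bot":[(222,467),(340,437)]}
mids=[]
for k,v in E.items():
    w=ray("top",f(v),.146)[:,:2]; d=w[1]-w[0]; m=w.mean(0);r=m-c;mids.append(m)
    print(k,m.round(4),"len",np.hypot(*d).round(4),"ang",(np.degrees(np.arctan2(d[1],d[0]))%180).round(1),"r",np.hypot(*r).round(4),"phi",np.degrees(np.arctan2(r[1],r[0])).round(1))
print("mean",np.mean(mids,0), "weight",ray("top",f([(288,283)]),.132))
# fitted model overlay on side
phi=np.mean([(np.degrees(np.arctan2(*(m-np.mean(mids,0))[::-1]))-b+180)%360-180 for m,b in zip(mids,(0,90,-90,180))]);print("phi",phi)
cc=(np.mean(mids,0)+c)/2
im=cv2.imread("pics/side0.png"); im=cv2.resize(im[140:230,275:395],None,fx=6,fy=6,interpolation=cv2.INTER_CUBIC)
t=np.linspace(0,2*np.pi,100); L=np.c_[cc[0]+.143*np.cos(t),cc[1]+.143*np.sin(t),0*t+.098]
g=lambda P:((proj("side",P)-[275,140]+.5)*6-.5).astype(int)
cv2.polylines(im,[g(L)],True,(0,255,0),1)
for b in(0,90,-90,180):
    a=np.radians(phi+b); q=[cc[0]+.105*np.cos(a),cc[1]+.105*np.sin(a)]; print(b,np.round(q,4))
    for z in(.104,.146): cv2.circle(im,[int(v) for v in g([q+[z]])[0]],3,(0,0,255),-1)
for k,v in E.items():
    cv2.line(im,*[tuple(map(int,x)) for x in g(ray("top",f(v),.146))],(255,0,0),1)
cv2.imwrite("pics/sidec.png",im)
```

```text
lid [ 0.56245131 -0.01241891] [ 0.56567372 -0.01243459] 0.1427199384977813
top [ 0.6592 -0.0244] len 0.0662 ang 9.1 r 0.0943 phi -7.3
left [0.5736 0.0907] len 0.0768 ang 178.4 r 0.1034 phi 85.6
right [ 0.5487 -0.115 ] len 0.077 ang 176.2 r 0.104 phi -99.4
bot [ 0.4592 -0.0011] len 0.0736 ang 103.1 r 0.1071 phi 173.9
mean [ 0.56017372 -0.01246387] weight [[ 0.56786615 -0.00703379  0.132     ]]
phi -6.773788911412012
0 [ 0.6672 -0.0248]
90 [0.5753 0.0918]
-90 [ 0.5505 -0.1167]
180 [ 4.587e-01 -1.000e-04]
```

View pics/sidec.png

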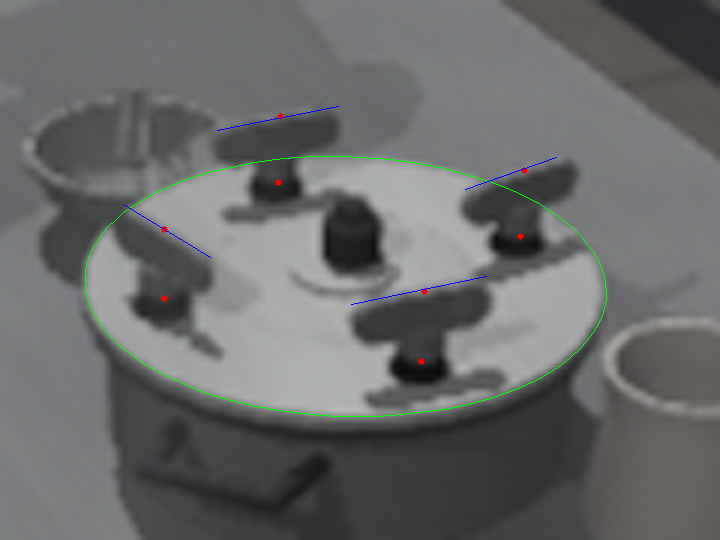

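The projected nuts and wings agree with the side view to within about 2 px. I'm using the nut axes and wing yaws below:

| Nut | x (m) | y (m) | Wing yaw (deg) |
|---|---|---|---|
| far | 0.666 | -0.026 | 9 |
| left | 0.575 | 0.090 | -2 |
| right | 0.550 | -0.118 | -4 |
| near | 0.459 | -0.002 | 103 |

I'll move to above the left nut.

>>> apply_moves([
  [0,0,0,-0.9,-0.51,0.09,-0.18],
  [0,0,0,-0.9,-0.51,0.09,-0.18],
  [0,0,0,-0.9,-0.51,0.09,-0.18],
  [0,0,0,-0.9,-0.51,0.09,-0.18],
], newtons=60)

```text
t: 0.6
tcp_pos: [0.2326, 0.4056, 0.2174]
tool_rot: [0.114, 0.993, -0.0, -0.0]
contact_force: [-0.8, -0.2, 0.0]
grip_width: 0.0501
grip_force: 0.0
```

>>> apply_moves([
  [0,0,0,-0.9,-0.51,0.09,-0.18],
  [0,0,0,-0.9,-0.51,0.09,-0.18],
  [0,0,0,-0.9,-0.51,0.09,-0.18],
  [0,0,0,-0.9,-0.51,0.09,-0.18],
])

```text
t: 1.1
tcp_pos: [0.3468, 0.302, 0.2039]
tool_rot: [0.113, 0.994, -0.0, -0.0]
contact_force: [-1.0, -0.3, -0.3]
grip_width: 0.0504
grip_force: 0.0
```

>>> apply_moves([
  [0,0,0,-0.9,-0.51,0.09,-0.18],
  [0,0,0,-0.9,-0.51,0.09,-0.18],
  [0,0,0,-0.9,-0.51,0.09,-0.18],
  [0,0,0,-0.9,-0.51,0.09,-0.18],
])

```text
t: 1.6
tcp_pos: [0.4612, 0.198, 0.1902]
tool_rot: [0.113, 0.994, -0.0, -0.001]
contact_force: [0.6, 0.1, -0.9]
grip_width: 0.0503
grip_force: 0.0
```

```bash
cat >> h.py <<'E'
NUT={"far":(.666,-.026),"left":(.575,.090),"right":(.550,-.118),"near":(.459,-.002)}
def yaw():
    y=R.from_quat(robot.state()["tool_rot"]).apply([0,1,0]); return np.degrees(np.arctan2(y[1],y[0]))
def go(nut,z,psi):
    "tool-frame units from here to nut centre, height z, finger-line yaw psi"
    s=robot.state(); t=R.from_quat(s["tool_rot"]); d=t.inv().apply(np.r_[NUT[nut],z]-s["tcp_pos"])/.15
    print(nut,"turn",((yaw()-psi+180)%360-180)/60,"shift",d.round(3))
def st():
    s=robot.state(); print("t",s["t"],"tcp",s["tcp_pos"].round(4),"yaw",yaw().round(1),"q6",np.degrees(s["q"][5]).round(1),"F",s["contact_force"].round(1),"T",s["torque"].round(3),"e6",s["effort"][5].round(3),"w",s["grip_width"].round(4))
E
python3 -c "
from h import *
st();go('left',.17,77)"
```

```text
Traceback (most recent call last):
  File "h.py", line 20, in st
    s=robot.state(); print("t",s["t"],"tcp",s["tcp_pos"].round(4),"yaw",yaw().round(1),"q6",np.degrees(s["q"][5]).round(1),"F",s["contact_force"].round(1),"T",s["torque"].round(3),"e6",s["effort"][5].round(3),"w",s["grip_width"].round(4))
                                                                                                                                                                                                                     ^^^^^^^^^^^^^^^^^^^^^
AttributeError: 'float' object has no attribute 'round'
```

>>> apply_moves([
  [0,0,0,-0.9,-0.53,0.1,-0.18],
  [0,0,0,-0.9,-0.53,0.1,-0.18],
  [0,0,0,-0.9,-0.53,0.1,-0.18],
  [0,0,0,-0.9,-0.53,0.1,-0.18],
  [0,0,0,-0.9,-0.53,0.1,-0.18],
])

```text
t: 2.22
tcp_pos: [0.5737, 0.092, 0.1759]
tool_rot: [0.111, 0.994, 0.0, -0.0]
contact_force: [-0.6, 0.1, -0.0]
grip_width: 0.0504
grip_force: 0.0
```

```bash
sed -i 's/s\["grip_width"\].round(4)/round(s["grip_width"],4)/' h.py; python3 -c "
from h import *
import cv2
st();go('left',.118,77)
a=robot.get_image('side');a=a[90:230,270:410,::-1];cv2.imwrite('pics/s1.png',cv2.resize(a,None,fx=4,fy=4,interpolation=cv2.INTER_CUBIC))"
```

```text
t 2.225 tcp [0.5737 0.092  0.1759] yaw 77.2 q6 21.9 F [-0.6  0.1 -0. ] T [ 0.014  0.047 -0.031] e6 0.006 w 0.0504
left turn 0.003747890289290486 shift [-0.011 -0.011  0.386]
```

View pics/s1.png

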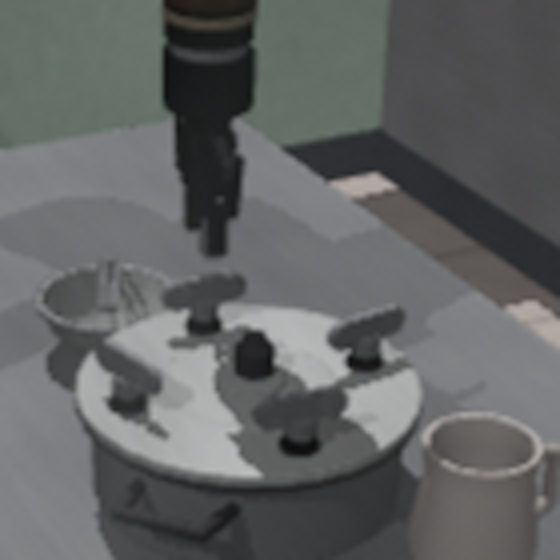

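The gripper hangs over the left nut, with tips near (215,250) and the wing at (205,290). I'll descend, then turn clockwise to near contact.

>>> apply_moves([
  [0,0,0,-0.01,-0.01,0.39,-0.18],
  [0,0,0,-0.01,-0.01,0.39,-0.18],
])

```text
t: 2.52
tcp_pos: [0.5716, 0.0893, 0.1136]
tool_rot: [0.111, 0.994, -0.001, -0.004]
contact_force: [-0.4, 0.9, 0.6]
grip_width: 0.0504
grip_force: 0.0
```

>>> apply_moves([
  [0,0,0.15,0,0,0,-0.18],
  [0,0,0.3,0,0,0,-0.18],
  [0,0,0.45,0,0,0,-0.18],
  [0,0,0.6,0,0,0,-0.18],
])

```text
t: 3.02
tcp_pos: [0.5763, 0.0895, 0.1204]
tool_rot: [0.416, 0.91, 0.001, 0.001]
contact_force: [0.3, -0.7, 0.4]
grip_width: 0.0505
grip_force: 0.0
```

```bash
python3 -c "
from h import *
st()"
```

```text
t 3.025 tcp [0.5763 0.0895 0.1204] yaw 40.9 q6 57.9 F [ 0.3 -0.7  0.4] T [ 0.008 -0.015  0.054] e6 -1.314 w 0.0505
```

>>> apply_moves([
  [0,0,0.1,0,0,0,-0.18],
  [0,0,0.2,0,0,0,-0.18],
  [0,0,0.3,0,0,0,-0.18],
  [0,0,0.4,0,0,0,-0.18],
  [0,0,0.4,0,0,0,-0.18],
])

```text
t: 3.65
tcp_pos: [0.5759, 0.0908, 0.1198]
tool_rot: [0.593, 0.805, 0.002, -0.0]
contact_force: [-0.9, 4.8, -1.1]
grip_width: 0.0505
grip_force: 2.4
```

```bash
python3 -c "
from h import *
import cv2
st()
a=robot.get_image('top');a=a[138:238,263:363,::-1];cv2.imwrite('pics/t2.png',cv2.resize(a,None,fx=6,fy=6,interpolation=cv2.INTER_CUBIC))"
```

```text
t 3.65 tcp [0.5759 0.0908 0.1198] yaw 17.3 q6 81.6 F [-0.9  4.8 -1.1] T [0.964 0.129 0.089] e6 0.413 w 0.0505
```

>>> apply_moves([
  [0,0,0,0,0,0,-0.18],
  [0,0,0,0,0,0,-0.18],
])

```text
t: 3.95
tcp_pos: [0.5759, 0.0907, 0.1199]
tool_rot: [0.593, 0.805, 0.002, -0.0]
contact_force: [-0.5, 4.6, -1.8]
grip_width: 0.0504
grip_force: 2.5
```

```bash
python3 -c "
from h import *
st()"
```

```text
t 3.95 tcp [0.5759 0.0907 0.1199] yaw 17.3 q6 81.6 F [-0.5  4.6 -1.8] T [1.024 0.149 0.087] e6 0.142 w 0.0504
```

>>> apply_moves([
  [0,0,0.1,0,0,0,-0.18],
  [0,0,0.2,0,0,0,-0.18],
  [0,0,0.3,0,0,0,-0.18],
  [0,0,0.4,0,0,0,-0.18],
  [0,0,0.45,0,0,0,-0.18],
])

```text
t: 4.58
tcp_pos: [0.5753, 0.0899, 0.1184]
tool_rot: [0.765, 0.644, 0.0, -0.001]
contact_force: [0.1, 2.8, -7.6]
grip_width: 0.05
grip_force: 4.9
```

```bash
python3 -c "
from h import *
st()"
```

```text
t 4.575 tcp [0.5753 0.0899 0.1184] yaw -9.8 q6 108.7 F [ 0.1  2.8 -7.6] T [ 0.522 -0.022  0.275] e6 -0.031 w 0.05
```

The moment reads 0.275 N m, so the nut is turning. I'll turn a little more, lift, and look.

>>> apply_moves([
  [0,0,0.08,0,0,0,-0.18],
  [0,0,0.12,0,0,0,-0.18],
  [0,0,0.12,0,0,0,-0.18],
])

```text
t: 4.95
tcp_pos: [0.5752, 0.0895, 0.1183]
tool_rot: [0.803, 0.595, 0.0, -0.0]
contact_force: [-1.1, 1.8, -4.6]
grip_width: 0.0505
grip_force: 3.3
```

```bash
python3 -c "
from h import *
st()"
```

```text
t 4.95 tcp [0.5752 0.0895 0.1183] yaw -16.9 q6 115.7 F [-1.1  1.8 -4.6] T [0.475 0.321 0.173] e6 0.316 w 0.0505
```

>>> apply_moves([
  [0,0,-0.1,0,0,0,-0.18],
  [0,0,-0.1,0,0,-0.4,-0.18],
  [0,0,-0.1,0,0,-0.4,-0.18],
  [0,0,-0.1,0,0,-0.4,-0.18],
])

```text
t: 5.45
tcp_pos: [0.5763, 0.0886, 0.179]
tool_rot: [0.772, 0.636, 0.001, 0.001]
contact_force: [-0.2, 0.0, -0.6]
grip_width: 0.0505
grip_force: 0.0
```

```bash
python3 -c "
from h import *
import cv2
st();go('right',.17,61)
a=robot.get_image('side');a=a[140:230,275:395,::-1];a=cv2.resize(a,None,fx=6,fy=6,interpolation=cv2.INTER_CUBIC);cv2.imwrite('pics/s2.png',a)"
```

```text
t 5.45 tcp [0.5763 0.0886 0.179 ] yaw -11.0 q6 109.8 F [-0.2  0.  -0.6] T [ 0.002  0.051 -0.042] e6 -0.005 w 0.0505
right turn -1.200498658601918 shift [-1.386  0.091  0.06 ]
```

View pics/s2.png

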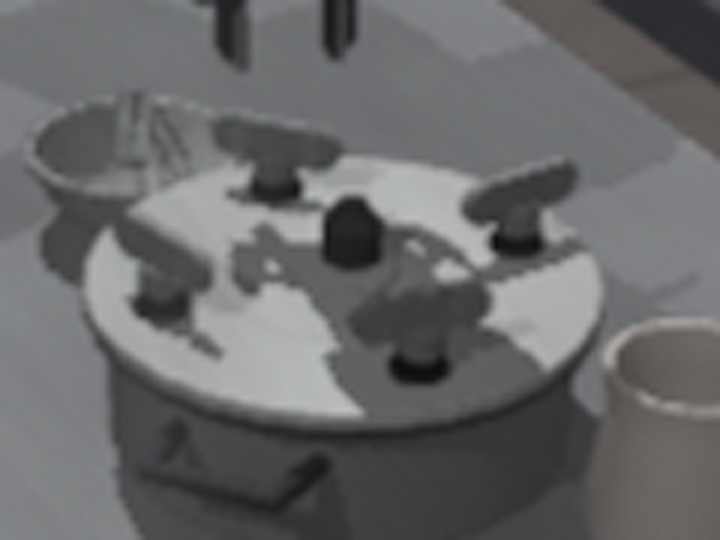

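The left nut's wing now runs from about (220,120) to (335,143). It ran from (217,130) to (338,106) before.

```bash
python3 -c "
from h import *
f=lambda p:(np.array(p,float)+.5)/6-.5+[275,140]
for pts,z in (([(217,134),(336,109)],.146),([(217,119),(340,143)],.143)):
    w=ray('side',f(pts),z); d=w[1]-w[0]; print(w.mean(0),np.hypot(*d[:2]),np.degrees(np.arctan2(d[1],d[0])))
"
```

```text
[0.57113129 0.0874566  0.146     ] 0.0756704574846077 -0.7832480519085606
[0.56891821 0.08181868 0.143     ] 0.07506062993794765 -49.02608206713245
```

The wing turned about 47°, with the finger line 32° ahead of it, as modelled. Next is the right nut, starting at line yaw 47 and ending at about -11.

>>> apply_moves([
  [0,0,0,-0.7,0.04,0,-0.18],
  [0,0,0,-0.7,0.04,0,-0.18],
  [0,0,0,-0.7,0.04,0,-0.18],
])

```text
t: 5.88
tcp_pos: [0.5604, -0.0181, 0.1765]
tool_rot: [0.773, 0.634, -0.001, -0.0]
contact_force: [-0.3, 0.3, 0.1]
grip_width: 0.0502
grip_force: 0.0
```

>>> apply_moves([
  [0,0,-0.97,-0.69,0.05,0,-0.18],
  [0,0,-0.97,-0.69,0.05,0,-0.18],
  [0,0,-0.97,-0.69,0.05,0,-0.18],
  [0,0,-0.97,-0.69,0.05,0,-0.18],
  [0,0,-0.97,-0.69,0.05,0,-0.18],
])

```text
t: 6.5
tcp_pos: [0.5487, -0.1181, 0.1765]
tool_rot: [0.405, 0.914, -0.0, -0.001]
contact_force: [-0.4, 0.1, -0.0]
grip_width: 0.0503
grip_force: 0.0
```

```bash
python3 -c "
from h import *
st();go('right',.118,47)"
```

```text
t 6.5 tcp [ 0.5487 -0.1181  0.1765] yaw 42.2 q6 35.7 F [-0.4  0.1 -0. ] T [-0.006  0.046 -0.006] e6 1.568 w 0.0503
right turn -0.08063189883998613 shift [-0.006  0.007  0.39 ]
```

>>> apply_moves([
  [0,0,-0.05,0,0,0.1,-0.18],
  [0,0,-0.05,0,0,0.39,-0.18],
  [0,0,-0.05,0,0,0.39,-0.18],
  [0,0,-0.05,0,0,0.39,-0.18],
])

```text
t: 7.0
tcp_pos: [0.5492, -0.1184, 0.1196]
tool_rot: [0.384, 0.923, 0.0, 0.0]
contact_force: [0.9, -0.9, 0.5]
grip_width: 0.0503
grip_force: 0.0
```

>>> apply_moves([
  [0,0,0.1,0,0,0,-0.18],
  [0,0,0.2,0,0,0,-0.18],
  [0,0,0.3,0,0,0,-0.18],
  [0,0,0.4,0,0,0,-0.18],
  [0,0,0.5,0,0,0,-0.18],
])

```text
t: 7.62
tcp_pos: [0.5498, -0.1171, 0.1205]
tool_rot: [0.611, 0.792, 0.002, -0.0]
contact_force: [0.6, 5.8, -3.6]
grip_width: 0.0503
grip_force: 5.1
```

```bash
python3 -c "
from h import *
st();go('right',.118,-11)"
```

```text
t 7.625 tcp [ 0.5498 -0.1171  0.1205] yaw 14.7 q6 63.2 F [ 0.6  5.8 -3.6] T [ 1.129 -0.153  0.256] e6 -0.591 w 0.0503
right turn 0.42797107451136945 shift [-0.006 -0.     0.016]
```

Contact came as expected. I'll finish this eighth turn, then lift.

>>> apply_moves([
  [0,0,0.1,0,0,0,-0.18],
  [0,0,0.2,0,0,0,-0.18],
  [0,0,0.3,0,0,0,-0.18],
  [0,0,0.4,0,0,0,-0.18],
  [0,0,0.4,0,0,0,-0.18],
])

```text
t: 8.25
tcp_pos: [0.5498, -0.1173, 0.1198]
tool_rot: [0.761, 0.648, 0.002, -0.001]
contact_force: [1.4, 4.8, -4.4]
grip_width: 0.0503
grip_force: 2.3
```

```bash
python3 -c "
from h import *
st()"
```

```text
t 8.25 tcp [ 0.5498 -0.1173  0.1198] yaw -9.2 q6 87.1 F [ 1.4  4.8 -4.4] T [ 0.876 -0.298  0.109] e6 0.384 w 0.0503
```

>>> apply_moves([
  [0,0,-0.1,0,0,0,-0.18],
  [0,0,-0.1,0,0,-0.4,-0.18],
  [0,0,-0.1,0,0,-0.4,-0.18],
  [0,0,-0.1,0,0,-0.4,-0.18],
])

```text
t: 8.75
tcp_pos: [0.5498, -0.1189, 0.1805]
tool_rot: [0.727, 0.687, 0.001, 0.001]
contact_force: [-0.2, -0.5, 0.2]
grip_width: 0.0504
grip_force: 0.0
```

```bash
python3 -c "
from h import *
st();go('far',.17,59);go('near',.17,153)"
```

```text
t 8.75 tcp [ 0.5498 -0.1189  0.1805] yaw -3.2 q6 81.0 F [-0.2 -0.5  0.2] T [ 0.005 -0.047  0.004] e6 0.001 w 0.0504
far turn -1.0370427088024068 shift [0.662 0.739 0.072]
near turn -2.6037093754690734 shift [ 0.744 -0.648  0.068]
```

>>> apply_moves([
  [0,0,-0.5,0.66,0.74,0.03,-0.18],
  [0,0,-1.0,0.66,0.74,0.03,-0.18],
  [0,0,-1.0,0.66,0.74,0.03,-0.18],
  [0,0,-1.0,0.66,0.74,0.03,-0.18],
  [0,0,-1.0,0.66,0.74,0.03,-0.18],
])

```text
t: 9.38
tcp_pos: [0.6651, -0.0256, 0.1729]
tool_rot: [0.335, 0.942, -0.0, -0.001]
contact_force: [0.4, -0.5, -0.2]
grip_width: 0.0506
grip_force: 0.0
```

```bash
python3 -c "
from h import *
st();go('far',.118,59)"
```

```text
t 9.375 tcp [ 0.6651 -0.0256  0.1729] yaw 50.9 q6 36.9 F [ 0.4 -0.5 -0.2] T [-0.016  0.023 -0.012] e6 1.569 w 0.0506
far turn -0.13518301524313187 shift [-0.007  0.002  0.366]
```

>>> apply_moves([
  [0,0,-0.12,0,0,0.05,-0.18],
  [0,0,-0.12,0,0,0.36,-0.18],
  [0,0,-0.12,0,0,0.36,-0.18],
  [0,0,-0.12,0,0,0.36,-0.18],
])

```text
t: 9.88
tcp_pos: [0.6654, -0.0262, 0.1211]
tool_rot: [0.278, 0.96, -0.0, -0.0]
contact_force: [0.1, 0.1, -0.5]
grip_width: 0.0504
grip_force: 0.0
```

>>> apply_moves([
  [0,0,0.1,0,0,0,-0.18],
  [0,0,0.2,0,0,0,-0.18],
  [0,0,0.3,0,0,0,-0.18],
  [0,0,0.4,0,0,0,-0.18],
  [0,0,0.5,0,0,0,-0.18],
])

```text
t: 10.5
tcp_pos: [0.6658, -0.0245, 0.1222]
tool_rot: [0.518, 0.855, 0.002, -0.0]
contact_force: [-1.1, 5.3, -3.5]
grip_width: 0.0505
grip_force: 5.0
```

```bash
python3 -c "
from h import *
st();go('far',.118,2)"
```

```text
t 10.5 tcp [ 0.6658 -0.0245  0.1222] yaw 27.6 q6 60.2 F [-1.1  5.3 -3.5] T [1.123 0.106 0.305] e6 -0.592 w 0.0505
far turn 0.42646875561071484 shift [-0.01  -0.004  0.028]
```

>>> apply_moves([
  [0,0,0.1,0,0,0,-0.18],
  [0,0,0.2,0,0,0,-0.18],
  [0,0,0.3,0,0,0,-0.18],
  [0,0,0.4,0,0,0,-0.18],
  [0,0,0.4,0,0,0,-0.18],
])

```text
t: 11.12
tcp_pos: [0.6657, -0.0246, 0.1213]
tool_rot: [0.684, 0.73, 0.001, -0.001]
contact_force: [1.1, 4.9, -2.9]
grip_width: 0.0505
grip_force: 2.3
```

```bash
python3 -c "
from h import *
st()"
```

```text
t 11.125 tcp [ 0.6657 -0.0246  0.1213] yaw 3.7 q6 84.1 F [ 1.1  4.9 -2.9] T [ 0.989 -0.036  0.154] e6 0.385 w 0.0505
```

>>> apply_moves([
  [0,0,-0.1,0,0,0,-0.18],
  [0,0,-0.1,0,0,-0.4,-0.18],
  [0,0,-0.1,0,0,-0.4,-0.18],
  [0,0,-0.1,0,0,-0.4,-0.18],
])

```text
t: 11.62
tcp_pos: [0.6662, -0.0263, 0.1825]
tool_rot: [0.645, 0.764, 0.001, 0.001]
contact_force: [-1.1, -1.3, -0.8]
grip_width: 0.0506
grip_force: 0.0
```

```bash
python3 -c "
from h import *
st();go('near',.17,153)"
```

```text
t 11.625 tcp [ 0.6662 -0.0263  0.1825] yaw 9.7 q6 78.1 F [-1.1 -1.3 -0.8] T [ 0.004 -0.002  0.012] e6 0.001 w 0.0506
near turn -2.388684741962403 shift [ 0.392 -1.335  0.078]
```

>>> apply_moves([
  [0,0,0,0.2,-0.7,0,-0.18],
  [0,0,0,0.2,-0.7,0,-0.18],
  [0,0,0,0.2,-0.7,0,-0.18],
])

```text
t: 12.0
tcp_pos: [0.5534, -0.0141, 0.1801]
tool_rot: [0.645, 0.764, -0.001, -0.001]
contact_force: [1.0, -0.5, -0.9]
grip_width: 0.0504
grip_force: 0.0
```

>>> apply_moves([
  [0,0,-0.8,0.19,-0.64,0,-0.18],
  [0,0,-0.8,0.19,-0.64,0,-0.18],
  [0,0,-0.8,0.19,-0.64,0,-0.18],
  [0,0,-0.8,0.19,-0.64,0,-0.18],
  [0,0,-0.8,0.19,-0.64,0,-0.18],
])

```text
t: 12.62
tcp_pos: [0.4581, -0.0024, 0.1804]
tool_rot: [0.277, 0.961, 0.0, 0.0]
contact_force: [-0.3, -0.5, 0.3]
grip_width: 0.0504
grip_force: 0.0
```

>>> apply_moves([
  [0,0,-0.8,0,0,0,-0.18],
  [0,0,-0.8,0,0,0,-0.18],
  [0,0,-0.8,0,0,0,-0.18],
  [0,0,-0.8,0,0,0,-0.18],
  [0,0,-0.8,0,0,0,-0.18],
])

```text
t: 13.25
tcp_pos: [0.4582, -0.0025, 0.1802]
tool_rot: [-0.138, 0.99, -0.0, 0.0]
contact_force: [1.0, -0.2, 0.6]
grip_width: 0.0502
grip_force: 0.0
```

>>> apply_moves([
  [0,0,-0.8,0,0,0,-0.18],
  [0,0,-0.8,0,0,0,-0.18],
  [0,0,-0.8,0,0,0,-0.18],
  [0,0,-0.8,0,0,0,-0.18],
  [0,0,-0.8,0,0,0,-0.18],
])

```text
t: 13.88
tcp_pos: [0.4582, -0.0024, 0.1803]
tool_rot: [-0.529, 0.849, -0.0, 0.0]
contact_force: [-0.6, -0.3, 0.0]
grip_width: 0.0503
grip_force: 0.0
```

```bash
python3 -c "
from h import *
st();go('near',.118,153)"
```

```text
t 13.875 tcp [ 0.4582 -0.0024  0.1803] yaw 153.9 q6 -64.2 F [-0.6 -0.3  0. ] T [-0.058  0.047  0.005] e6 0.481 w 0.0503
near turn 0.014785477096821372 shift [-0.005 -0.003  0.415]
```

>>> apply_moves([
  [0,0,0,0,0,0.4,-0.18],
  [0,0,0,0,0,0.4,-0.18],
  [0,0,0,0,0,0.4,-0.18],
])

```text
t: 14.25
tcp_pos: [0.4585, -0.0025, 0.1218]
tool_rot: [-0.528, 0.85, -0.0, 0.001]
contact_force: [0.4, -0.2, 0.4]
grip_width: 0.0504
grip_force: 0.0
```

>>> apply_moves([
  [0,0,0.1,0,0,0,-0.18],
  [0,0,0.2,0,0,0,-0.18],
  [0,0,0.3,0,0,0,-0.18],
  [0,0,0.4,0,0,0,-0.18],
  [0,0,0.5,0,0,0,-0.18],
])

```text
t: 14.88
tcp_pos: [0.4575, -0.0031, 0.1226]
tool_rot: [-0.288, 0.958, -0.001, 0.0]
contact_force: [-5.3, -3.7, -2.1]
grip_width: 0.0506
grip_force: 5.1
```

```bash
python3 -c "
from h import *
st();go('near',.118,96)"
```

```text
t 14.875 tcp [ 0.4575 -0.0031  0.1226] yaw 123.5 q6 -33.8 F [-5.3 -3.7 -2.1] T [-0.651  1.15   0.277] e6 -0.582 w 0.0506
near turn 0.45827170928383415 shift [-0.012  0.001  0.031]
```

>>> apply_moves([
  [0,0,0.1,0,0,0,-0.18],
  [0,0,0.2,0,0,0,-0.18],
  [0,0,0.3,0,0,0,-0.18],
  [0,0,0.4,0,0,0,-0.18],
  [0,0,0.43,0,0,0,-0.18],
])

```text
t: 15.5
tcp_pos: [0.4564, -0.0029, 0.1213]
tool_rot: [-0.068, 0.998, -0.001, -0.001]
contact_force: [-5.9, -2.0, -6.7]
grip_width: 0.0504
grip_force: 4.9
```

>>> apply_moves([
  [0,0,-0.15,0,0,0,-0.18],
  [0,0,-0.15,0,0,-0.4,-0.18],
  [0,0,-0.15,0,0,-0.4,-0.18],
  [0,0,-0.15,0,0,-0.4,-0.18],
])

```text
t: 16.0
tcp_pos: [0.4589, -0.0024, 0.1826]
tool_rot: [-0.147, 0.989, -0.0, 0.002]
contact_force: [-0.6, -0.5, -1.5]
grip_width: 0.0505
grip_force: 0.0
```

```bash
python3 -c "
from h import *
import cv2
st();go('near',.114,105)
a=robot.get_image('side');a=a[140:230,275:395,::-1];a=cv2.resize(a,None,fx=6,fy=6,interpolation=cv2.INTER_CUBIC);cv2.imwrite('pics/s3.png',a)"
```

```text
t 16.0 tcp [ 0.4589 -0.0024  0.1826] yaw 106.9 q6 -17.2 F [-0.6 -0.5 -1.5] T [-0.022  0.029 -0.031] e6 0.0 w 0.0505
near turn 0.03130136640832812 shift [0.001 0.003 0.457]
```

View pics/s3.png

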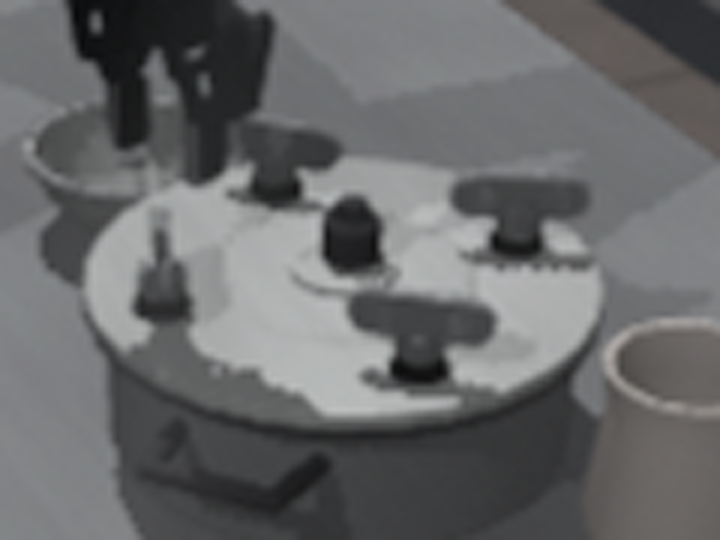

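All four wings have turned, and the near wing is seen edge-on at about 66° yaw. That completes the first pass. Second pass starts with the near nut.

>>> apply_moves([
  [0,0,0,0,0,0.43,-0.18],
  [0,0,0,0,0,0.43,-0.18],
  [0,0,0,0,0,0.43,-0.18],
])

```text
t: 16.42
tcp_pos: [0.4578, -0.0024, 0.1169]
tool_rot: [-0.147, 0.989, -0.0, 0.0]
contact_force: [0.6, 0.5, 0.3]
grip_width: 0.0504
grip_force: 0.0
```

>>> apply_moves([
  [0,0,0.12,0,0,0,-0.18],
  [0,0,0.22,0,0,0,-0.18],
  [0,0,0.34,0,0,0,-0.18],
  [0,0,0.46,0,0,0,-0.18],
  [0,0,0.58,0,0,0,-0.18],
])

```text
t: 17.05
tcp_pos: [0.4563, -0.0017, 0.1167]
tool_rot: [0.157, 0.988, 0.001, -0.001]
contact_force: [-5.1, 3.3, -8.1]
grip_width: 0.0502
grip_force: 5.9
```

```bash
python3 -c "
from h import *
st()"
```

```text
t 17.05 tcp [ 0.4563 -0.0017  0.1167] yaw 71.9 q6 17.8 F [-5.1  3.3 -8.1] T [0.579 0.993 0.29 ] e6 -0.73 w 0.0502
```

>>> apply_moves([
  [0,0,0.05,0,0,0,-0.18],
  [0,0,0.1,0,0,0,-0.18],
  [0,0,0.15,0,0,0,-0.18],
])

```text
t: 17.42
tcp_pos: [0.4562, -0.0015, 0.1165]
tool_rot: [0.233, 0.972, 0.001, -0.002]
contact_force: [-5.1, 3.3, -9.1]
grip_width: 0.0503
grip_force: 5.2
```

```bash
python3 -c "
from h import *
st()"
```

```text
t 17.425 tcp [ 0.4562 -0.0015  0.1165] yaw 63.1 q6 26.7 F [-5.1  3.3 -9.1] T [0.689 1.065 0.31 ] e6 -0.146 w 0.0503
```

>>> apply_moves([
  [0,0,0.04,0,0,0,-0.18],
  [0,0,0.08,0,0,0,-0.18],
  [0,0,0.12,0,0,0,-0.18],
])

```text
t: 17.8
tcp_pos: [0.4562, -0.0014, 0.1165]
tool_rot: [0.293, 0.956, 0.001, -0.002]
contact_force: [-5.0, 4.4, -7.5]
grip_width: 0.0507
grip_force: 5.1
```

```bash
python3 -c "
from h import *
st()"
```

```text
t 17.8 tcp [ 0.4562 -0.0014  0.1165] yaw 55.9 q6 33.9 F [-5.   4.4 -7.5] T [0.847 1.057 0.24 ] e6 -0.065 w 0.0507
```

>>> apply_moves([
  [0,0,0.04,0,0,0,-0.18],
  [0,0,0.08,0,0,0,-0.18],
  [0,0,0.12,0,0,0,-0.18],
])

```text
t: 18.18
tcp_pos: [0.4564, -0.0012, 0.1166]
tool_rot: [0.353, 0.936, 0.001, -0.002]
contact_force: [-4.2, 5.5, -8.2]
grip_width: 0.0506
grip_force: 5.0
```

```bash
python3 -c "
from h import *
st()"
```

```text
t 18.175 tcp [ 0.4564 -0.0012  0.1166] yaw 48.7 q6 41.1 F [-4.2  5.5 -8.2] T [0.966 0.973 0.338] e6 -0.067 w 0.0506
```

>>> apply_moves([
  [0,0,0.03,0,0,0,-0.18],
  [0,0,0.06,0,0,0,-0.18],
  [0,0,0.08,0,0,0,-0.18],
])

```text
t: 18.55
tcp_pos: [0.4565, -0.0011, 0.1167]
tool_rot: [0.391, 0.92, 0.001, -0.002]
contact_force: [-4.2, 6.2, -7.5]
grip_width: 0.0503
grip_force: 4.8
```

```bash
python3 -c "
from h import *
st()"
```

```text
t 18.55 tcp [ 0.4565 -0.0011  0.1167] yaw 43.9 q6 45.8 F [-4.2  6.2 -7.5] T [1.069 0.857 0.253] e6 0.122 w 0.0503
```

Still only drag, so I'll continue.

>>> apply_moves([
  [0,0,0.03,0,0,0,-0.18],
  [0,0,0.06,0,0,0,-0.18],
  [0,0,0.09,0,0,0,-0.18],
])

```text
t: 18.92
tcp_pos: [0.4567, -0.0011, 0.1168]
tool_rot: [0.434, 0.901, 0.001, -0.001]
contact_force: [-3.3, 5.3, -7.2]
grip_width: 0.0503
grip_force: 4.9
```

```bash
python3 -c "
from h import *
st()"
```

```text
t 18.925 tcp [ 0.4567 -0.0011  0.1168] yaw 38.5 q6 51.2 F [-3.3  5.3 -7.2] T [1.157 0.715 0.338] e6 0.014 w 0.0503
```

>>> apply_moves([
  [0,0,0.03,0,0,0,-0.18],
  [0,0,0.06,0,0,0,-0.18],
  [0,0,0.08,0,0,0,-0.18],
])

```text
t: 19.3
tcp_pos: [0.4567, -0.001, 0.1165]
tool_rot: [0.471, 0.882, 0.001, -0.002]
contact_force: [-3.4, 5.3, -9.9]
grip_width: 0.05
grip_force: 8.3
```

```bash
python3 -c "
from h import *
st()"
```

```text
t 19.3 tcp [ 0.4567 -0.001   0.1165] yaw 33.7 q6 56.0 F [-3.4  5.3 -9.9] T [1.09  0.629 0.438] e6 0.321 w 0.05
```

>>> apply_moves([
  [0,0,0.02,0,0,0,-0.18],
  [0,0,0.02,0,0,0,-0.18],
])

```text
t: 19.55
tcp_pos: [0.4567, -0.001, 0.1164]
tool_rot: [0.48, 0.877, 0.001, -0.002]
contact_force: [-2.0, 5.1, -10.0]
grip_width: 0.0504
grip_force: 8.3
```

```bash
python3 -c "
from h import *
st()"
```

```text
t 19.55 tcp [ 0.4567 -0.001   0.1164] yaw 32.6 q6 57.2 F [ -2.    5.1 -10. ] T [1.072 0.603 0.455] e6 0.516 w 0.0504
```

The near nut has firmed up at 0.455 N m. I'll lift and go across to the far nut.

>>> apply_moves([
  [0,0,-0.2,0,0,0,-0.18],
  [0,0,-0.2,0,0,-0.42,-0.18],
  [0,0,-0.2,0,0,-0.42,-0.18],
  [0,0,-0.2,0,0,-0.42,-0.18],
])

```text
t: 20.05
tcp_pos: [0.4588, -0.0024, 0.181]
tool_rot: [0.387, 0.922, 0.001, 0.002]
contact_force: [-0.5, -0.5, 0.1]
grip_width: 0.0506
grip_force: 0.0
```

```bash
python3 -c "
from h import *
st();go('far',.17,12)"
```

```text
t 20.05 tcp [ 0.4588 -0.0024  0.181 ] yaw 44.5 q6 45.2 F [-0.5 -0.5  0.1] T [0.019 0.014 0.038] e6 -0.001 w 0.0506
far turn 0.5412444848946668 shift [-1.08   0.875  0.08 ]
```

>>> apply_moves([
  [0,0,0,-0.54,0.44,0,-0.18],
  [0,0,0,-0.54,0.44,0,-0.18],
  [0,0,0,-0.54,0.44,0,-0.18],
])

```text
t: 20.42
tcp_pos: [0.5631, -0.0142, 0.1772]
tool_rot: [0.387, 0.922, -0.0, -0.001]
contact_force: [-0.8, 0.3, -1.2]
grip_width: 0.0502
grip_force: 0.0
```

>>> apply_moves([
  [0,0,0.54,-0.54,0.44,0,-0.18],
  [0,0,0.54,-0.54,0.44,0,-0.18],
  [0,0,0.54,-0.54,0.44,0,-0.18],
  [0,0,0.54,-0.54,0.44,0,-0.18],
  [0,0,0.54,-0.54,0.44,0,-0.18],
])

```text
t: 21.05
tcp_pos: [0.6642, -0.0254, 0.1791]
tool_rot: [0.628, 0.779, -0.0, -0.0]
contact_force: [0.2, -0.4, -0.1]
grip_width: 0.0503
grip_force: 0.0
```

```bash
python3 -c "
from h import *
st();go('far',.115,12)"
```

```text
t 21.05 tcp [ 0.6642 -0.0254  0.1791] yaw 12.3 q6 75.6 F [ 0.2 -0.4 -0.1] T [0.081 0.    0.013] e6 0.012 w 0.0503
far turn 0.004317664757663427 shift [-0.007  0.011  0.427]
```

>>> apply_moves([
  [0,0,0,-0.01,0.01,0.42,-0.18],
  [0,0,0,-0.01,0.01,0.42,-0.18],
  [0,0,0,-0.01,0.01,0.42,-0.18],
])

```text
t: 21.42
tcp_pos: [0.667, -0.0266, 0.1179]
tool_rot: [0.628, 0.778, 0.0, 0.001]
contact_force: [0.8, 0.4, 1.1]
grip_width: 0.0506
grip_force: 0.0
```

>>> apply_moves([
  [0,0,0.11,0,0,0,-0.18],
  [0,0,0.22,0,0,0,-0.18],
  [0,0,0.33,0,0,0,-0.18],
  [0,0,0.43,0,0,0,-0.18],
  [0,0,0.53,0,0,0,-0.18],
])

```text
t: 22.05
tcp_pos: [0.6678, -0.0266, 0.1182]
tool_rot: [0.818, 0.575, 0.001, 0.001]
contact_force: [0.1, -0.7, -6.9]
grip_width: 0.0501
grip_force: 5.3
```

```bash
python3 -c "
from h import *
st()"
```

```text
t 22.05 tcp [ 0.6678 -0.0266  0.1182] yaw -19.8 q6 107.6 F [ 0.1 -0.7 -6.9] T [-0.195 -0.079  0.335] e6 -0.574 w 0.0501
```

>>> apply_moves([
  [0,0,0.04,0,0,0,-0.18],
  [0,0,0.08,0,0,0,-0.18],
  [0,0,0.12,0,0,0,-0.18],
])

```text
t: 22.42
tcp_pos: [0.6675, -0.0269, 0.1178]
tool_rot: [0.852, 0.523, 0.001, 0.001]
contact_force: [0.0, -1.8, -6.9]
grip_width: 0.0501
grip_force: 4.9
```

```bash
python3 -c "
from h import *
st()"
```

```text
t 22.425 tcp [ 0.6675 -0.0269  0.1178] yaw -26.9 q6 114.6 F [ 0.  -1.8 -6.9] T [-0.226  0.02   0.326] e6 -0.07 w 0.0501
```

>>> apply_moves([
  [0,0,0.03,0,0,0,-0.18],
  [0,0,0.06,0,0,0,-0.18],
  [0,0,0.1,0,0,0,-0.18],
])

```text
t: 22.8
tcp_pos: [0.6672, -0.0269, 0.1172]
tool_rot: [0.879, 0.477, 0.001, 0.001]
contact_force: [-0.9, -1.5, -3.7]
grip_width: 0.0504
grip_force: 4.7
```

```bash
python3 -c "
from h import *
st()"
```

```text
t 22.8 tcp [ 0.6672 -0.0269  0.1172] yaw -33.0 q6 120.7 F [-0.9 -1.5 -3.7] T [-0.415  0.221  0.255] e6 -0.113 w 0.0504
```

>>> apply_moves([
  [0,0,0.03,0,0,0,-0.18],
  [0,0,0.06,0,0,0,-0.18],
  [0,0,0.1,0,0,0,-0.18],
])

```text
t: 23.18
tcp_pos: [0.667, -0.027, 0.1167]
tool_rot: [0.903, 0.43, 0.0, 0.001]
contact_force: [-2.9, -3.0, 0.1]
grip_width: 0.0502
grip_force: 6.7
```

```bash
python3 -c "
from h import *
st()"
```

```text
t 23.175 tcp [ 0.667  -0.027   0.1167] yaw -39.0 q6 126.7 F [-2.9 -3.   0.1] T [-0.653  0.456  0.388] e6 0.004 w 0.0502
```

>>> apply_moves([
  [0,0,0.02,0,0,0,-0.18],
  [0,0,0.04,0,0,0,-0.18],
  [0,0,0.04,0,0,0,-0.18],
])

```text
t: 23.55
tcp_pos: [0.6669, -0.027, 0.1165]
tool_rot: [0.911, 0.412, 0.0, 0.001]
contact_force: [-2.0, -3.6, 3.0]
grip_width: 0.0505
grip_force: 7.0
```

```bash
python3 -c "
from h import *
st()"
```

```text
t 23.55 tcp [ 0.6669 -0.027   0.1165] yaw -41.4 q6 129.1 F [-2.  -3.6  3. ] T [-0.847  0.549  0.369] e6 0.451 w 0.0505
```

>>> apply_moves([
  [0,0,0.02,0,0,0,-0.18],
  [0,0,0.035,0,0,0,-0.18],
])

```text
t: 23.8
tcp_pos: [0.6667, -0.0271, 0.1163]
tool_rot: [0.919, 0.395, -0.0, 0.0]
contact_force: [-2.8, -4.9, 2.1]
grip_width: 0.0498
grip_force: 8.9
```

```bash
python3 -c "
from h import *
st()"
```

```text
t 23.8 tcp [ 0.6667 -0.0271  0.1163] yaw -43.5 q6 131.2 F [-2.8 -4.9  2.1] T [-0.946  0.615  0.502] e6 0.389 w 0.0498
```

>>> apply_moves([
  [0,0,0,0,0,0,-0.18],
])

```text
t: 23.92
tcp_pos: [0.6668, -0.0271, 0.1163]
tool_rot: [0.919, 0.395, 0.0, 0.0]
contact_force: [-3.1, -4.6, 2.2]
grip_width: 0.0501
grip_force: 8.4
```

```bash
python3 -c "
from h import *
st()"
```

```text
t 23.925 tcp [ 0.6668 -0.0271  0.1163] yaw -43.4 q6 131.1 F [-3.1 -4.6  2.2] T [-0.945  0.618  0.476] e6 0.513 w 0.0501
```

The far nut is tight at 0.48 N m. Next is the right nut, starting at line yaw 0.

>>> apply_moves([
  [0,0,-0.15,0,0,0,-0.18],
  [0,0,-0.15,0,0,-0.42,-0.18],
  [0,0,-0.15,0,0,-0.42,-0.18],
  [0,0,-0.15,0,0,-0.42,-0.18],
])

```text
t: 24.42
tcp_pos: [0.6675, -0.026, 0.1795]
tool_rot: [0.885, 0.466, 0.001, 0.0]
contact_force: [0.4, 0.3, -1.2]
grip_width: 0.0506
grip_force: 0.0
```

```bash
python3 -c "
from h import *
st();go('right',.175,0)"
```

```text
t 24.425 tcp [ 0.6675 -0.026   0.1795] yaw -34.4 q6 122.2 F [ 0.4  0.3 -1.2] T [-0.039  0.039 -0.044] e6 0.006 w 0.0506
right turn -0.573894582152892 shift [-0.949 -0.3    0.027]
```

>>> apply_moves([
  [0,0,-0.57,-0.95,-0.3,0,-0.18],
  [0,0,-0.57,-0.95,-0.3,0,-0.18],
  [0,0,-0.57,-0.95,-0.3,0,-0.18],
  [0,0,-0.57,-0.95,-0.3,0,-0.18],
  [0,0,-0.57,-0.95,-0.3,0,-0.18],
])

```text
t: 25.05
tcp_pos: [0.5496, -0.1182, 0.1782]
tool_rot: [0.709, 0.705, 0.0, -0.0]
contact_force: [0.2, 0.8, 0.5]
grip_width: 0.0505
grip_force: 0.0
```

```bash
python3 -c "
from h import *
st();go('right',.115,0)"
```

```text
t 25.05 tcp [ 0.5496 -0.1182  0.1782] yaw -0.3 q6 78.2 F [0.2 0.8 0.5] T [-0.017  0.007 -0.029] e6 -0.122 w 0.0505
right turn -0.005450332746219525 shift [0.001 0.003 0.421]
```

>>> apply_moves([
  [0,0,0,0,0,0.42,-0.18],
  [0,0,0,0,0,0.42,-0.18],
  [0,0,0,0,0,0.42,-0.18],
])

```text
t: 25.42
tcp_pos: [0.5503, -0.1183, 0.117]
tool_rot: [0.708, 0.706, 0.0, 0.0]
contact_force: [-0.1, -0.3, 0.4]
grip_width: 0.0505
grip_force: 0.0
```

>>> apply_moves([
  [0,0,0.11,0,0,0,-0.18],
  [0,0,0.22,0,0,0,-0.18],
  [0,0,0.33,0,0,0,-0.18],
  [0,0,0.43,0,0,0,-0.18],
  [0,0,0.53,0,0,0,-0.18],
])

```text
t: 26.05
tcp_pos: [0.5508, -0.1189, 0.1177]
tool_rot: [0.875, 0.483, 0.001, 0.001]
contact_force: [0.8, -0.9, -8.7]
grip_width: 0.0504
grip_force: 5.5
```

```bash
python3 -c "
from h import *
st()"
```

```text
t 26.05 tcp [ 0.5508 -0.1189  0.1177] yaw -32.2 q6 110.0 F [ 0.8 -0.9 -8.7] T [-0.306 -0.162  0.263] e6 -0.57 w 0.0504
```

>>> apply_moves([
  [0,0,0.04,0,0,0,-0.18],
  [0,0,0.08,0,0,0,-0.18],
  [0,0,0.12,0,0,0,-0.18],
])

```text
t: 26.42
tcp_pos: [0.5505, -0.119, 0.1174]
tool_rot: [0.904, 0.428, 0.001, 0.001]
contact_force: [0.5, -0.9, -7.6]
grip_width: 0.0501
grip_force: 5.0
```

```bash
python3 -c "
from h import *
st()"
```

```text
t 26.425 tcp [ 0.5505 -0.119   0.1174] yaw -39.3 q6 117.1 F [ 0.5 -0.9 -7.6] T [-0.269 -0.068  0.309] e6 -0.071 w 0.0501
```

>>> apply_moves([
  [0,0,0.03,0,0,0,-0.18],
  [0,0,0.06,0,0,0,-0.18],
  [0,0,0.1,0,0,0,-0.18],
])

```text
t: 26.8
tcp_pos: [0.5502, -0.119, 0.1169]
tool_rot: [0.925, 0.38, 0.001, 0.001]
contact_force: [1.6, -2.5, -5.1]
grip_width: 0.05
grip_force: 4.8
```

```bash
python3 -c "
from h import *
st()"
```

```text
t 26.8 tcp [ 0.5502 -0.119   0.1169] yaw -45.3 q6 123.1 F [ 1.6 -2.5 -5.1] T [-0.37  -0.305  0.253] e6 -0.112 w 0.05
```

>>> apply_moves([
  [0,0,0.03,0,0,0,-0.18],
  [0,0,0.06,0,0,0,-0.18],
  [0,0,0.1,0,0,0,-0.18],
])

```text
t: 27.18
tcp_pos: [0.5498, -0.119, 0.1165]
tool_rot: [0.944, 0.331, 0.001, 0.001]
contact_force: [2.5, -2.4, -3.8]
grip_width: 0.0506
grip_force: 4.7
```

```bash
python3 -c "
from h import *
st()"
```

```text
t 27.175 tcp [ 0.5498 -0.119   0.1165] yaw -51.3 q6 129.1 F [ 2.5 -2.4 -3.8] T [-0.574 -0.489  0.272] e6 -0.12 w 0.0506
```

>>> apply_moves([
  [0,0,0.03,0,0,0,-0.18],
  [0,0,0.06,0,0,0,-0.18],
  [0,0,0.1,0,0,0,-0.18],
])

```text
t: 27.55
tcp_pos: [0.5495, -0.119, 0.1161]
tool_rot: [0.96, 0.281, 0.0, 0.0]
contact_force: [4.4, -2.9, -3.8]
grip_width: 0.0502
grip_force: 4.7
```

```bash
python3 -c "
from h import *
st()"
```

```text
t 27.55 tcp [ 0.5495 -0.119   0.1161] yaw -57.3 q6 135.1 F [ 4.4 -2.9 -3.8] T [-0.701 -0.668  0.319] e6 -0.123 w 0.0502
```

>>> apply_moves([
  [0,0,0.03,0,0,0,-0.18],
  [0,0,0.06,0,0,0,-0.18],
  [0,0,0.1,0,0,0,-0.18],
])

```text
t: 27.92
tcp_pos: [0.5493, -0.1189, 0.1158]
tool_rot: [0.973, 0.231, 0.0, 0.0]
contact_force: [3.1, -3.5, -5.3]
grip_width: 0.0506
grip_force: 4.8
```

```bash
python3 -c "
from h import *
st()"
```

```text
t 27.925 tcp [ 0.5493 -0.1189  0.1158] yaw -63.3 q6 141.1 F [ 3.1 -3.5 -5.3] T [-0.76  -0.727  0.257] e6 -0.12 w 0.0506
```

>>> apply_moves([
  [0,0,0.03,0,0,0,-0.18],
  [0,0,0.06,0,0,0,-0.18],
  [0,0,0.09,0,0,0,-0.18],
])

```text
t: 28.3
tcp_pos: [0.5491, -0.1189, 0.1155]
tool_rot: [0.983, 0.185, -0.0, 0.0]
contact_force: [4.5, -3.8, -6.6]
grip_width: 0.0503
grip_force: 6.4
```

```bash
python3 -c "
from h import *
st()"
```

```text
t 28.3 tcp [ 0.5491 -0.1189  0.1155] yaw -68.7 q6 146.5 F [ 4.5 -3.8 -6.6] T [-0.671 -0.734  0.385] e6 0.084 w 0.0503
```

>>> apply_moves([
  [0,0,0.03,0,0,0,-0.18],
  [0,0,0.06,0,0,0,-0.18],
  [0,0,0.06,0,0,0,-0.18],
])

```text
t: 28.68
tcp_pos: [0.5489, -0.1189, 0.1153]
tool_rot: [0.988, 0.154, -0.0, 0.0]
contact_force: [3.5, -3.5, -6.7]
grip_width: 0.0503
grip_force: 7.3
```

```bash
python3 -c "
from h import *
st()"
```

```text
t 28.675 tcp [ 0.5489 -0.1189  0.1153] yaw -72.3 q6 150.0 F [ 3.5 -3.5 -6.7] T [-0.722 -0.717  0.386] e6 0.471 w 0.0503
```

>>> apply_moves([
  [0,0,0.02,0,0,0,-0.18],
  [0,0,0.03,0,0,0,-0.18],
  [0,0,0.03,0,0,0,-0.18],
])

```text
t: 29.05
tcp_pos: [0.5488, -0.1188, 0.1151]
tool_rot: [0.99, 0.139, -0.001, -0.0]
contact_force: [3.5, -3.5, -7.9]
grip_width: 0.0503
grip_force: 8.9
```

```bash
python3 -c "
from h import *
st()"
```

```text
t 29.05 tcp [ 0.5488 -0.1188  0.1151] yaw -74.0 q6 151.8 F [ 3.5 -3.5 -7.9] T [-0.696 -0.716  0.559] e6 0.513 w 0.0503
```

>>> apply_moves([
  [0,0,-0.15,0,0,0,-0.18],
  [0,0,-0.15,0,0,-0.42,-0.18],
  [0,0,-0.15,0,0,-0.42,-0.18],
  [0,0,-0.15,0,0,-0.42,-0.18],
])

```text
t: 29.55
tcp_pos: [0.549, -0.1183, 0.1792]
tool_rot: [0.976, 0.216, 0.0, -0.0]
contact_force: [0.9, 0.5, -0.5]
grip_width: 0.0504
grip_force: 0.0
```

```bash
python3 -c "
from h import *
st();go('left',.175,172)"
```

```text
t 29.55 tcp [ 0.549  -0.1183  0.1792] yaw -65.0 q6 142.9 F [ 0.9  0.5 -0.5] T [-0.039  0.051  0.03 ] e6 0.007 w 0.0504
left turn 2.049243810424726 shift [ 0.743 -1.186  0.029]
```

The right nut is tight. Now the left nut, starting at line yaw -8.

>>> apply_moves([
  [0,0,0,0.37,-0.6,0,-0.18],
  [0,0,0,0.37,-0.6,0,-0.18],
  [0,0,0,0.37,-0.6,0,-0.18],
])

```text
t: 29.92
tcp_pos: [0.5606, -0.0111, 0.1773]
tool_rot: [0.976, 0.218, -0.001, -0.001]
contact_force: [0.6, -0.2, 0.5]
grip_width: 0.0505
grip_force: 0.0
```

>>> apply_moves([
  [0,0,-0.96,0.37,-0.59,0,-0.18],
  [0,0,-0.96,0.37,-0.59,0,-0.18],
  [0,0,-0.96,0.37,-0.59,0,-0.18],
  [0,0,-0.96,0.37,-0.59,0,-0.18],
  [0,0,-0.96,0.37,-0.59,0,-0.18],
])

```text
t: 30.55
tcp_pos: [0.5736, 0.0892, 0.1776]
tool_rot: [0.772, 0.636, -0.001, -0.001]
contact_force: [-0.0, -0.9, 0.4]
grip_width: 0.0504
grip_force: 0.0
```

```bash
python3 -c "
from h import *
st();go('left',.115,-7)"
```

```text
t 30.55 tcp [0.5736 0.0892 0.1776] yaw -11.0 q6 109.8 F [-0.  -0.9  0.4] T [-0.029  0.019  0.037] e6 1.568 w 0.0504
left turn -0.06651579438263866 shift [0.007 0.009 0.417]
```

>>> apply_moves([
  [0,0,-0.05,0,0.01,0.05,-0.18],
  [0,0,-0.05,0,0.01,0.42,-0.18],
  [0,0,-0.05,0,0.01,0.42,-0.18],
  [0,0,-0.05,0,0.01,0.42,-0.18],
])

```text
t: 31.05
tcp_pos: [0.5759, 0.0892, 0.1168]
tool_rot: [0.757, 0.654, -0.0, -0.0]
contact_force: [-0.1, -0.2, 1.1]
grip_width: 0.0503
grip_force: 0.0
```

>>> apply_moves([
  [0,0,0.1,0,0,0,-0.18],
  [0,0,0.2,0,0,0,-0.18],
  [0,0,0.3,0,0,0,-0.18],
  [0,0,0.4,0,0,0,-0.18],
])

```text
t: 31.55
tcp_pos: [0.5754, 0.088, 0.1173]
tool_rot: [0.877, 0.481, -0.001, 0.001]
contact_force: [-3.9, -5.2, -4.4]
grip_width: 0.05
grip_force: 5.5
```

```bash
python3 -c "
from h import *
st()"
```

```text
t 31.55 tcp [0.5754 0.088  0.1173] yaw -32.5 q6 131.3 F [-3.9 -5.2 -4.4] T [-1.167  0.683  0.296] e6 -0.559 w 0.05
```

>>> apply_moves([
  [0,0,0.04,0,0,0,-0.18],
  [0,0,0.08,0,0,0,-0.18],
  [0,0,0.12,0,0,0,-0.18],
])

```text
t: 31.92
tcp_pos: [0.5749, 0.0878, 0.1168]
tool_rot: [0.905, 0.426, -0.002, 0.001]
contact_force: [-4.7, -6.3, -4.7]
grip_width: 0.0506
grip_force: 5.1
```

```bash
python3 -c "
from h import *
st()"
```

```text
t 31.925 tcp [0.5749 0.0878 0.1168] yaw -39.6 q6 138.4 F [-4.7 -6.3 -4.7] T [-1.238  0.874  0.282] e6 -0.055 w 0.0506
```

>>> apply_moves([
  [0,0,0.03,0,0,0,-0.18],
  [0,0,0.06,0,0,0,-0.18],
  [0,0,0.1,0,0,0,-0.18],
])

```text
t: 32.3
tcp_pos: [0.5744, 0.0877, 0.1165]
tool_rot: [0.926, 0.378, -0.002, 0.001]
contact_force: [-5.1, -5.5, -5.4]
grip_width: 0.0505
grip_force: 5.2
```

```bash
python3 -c "
from h import *
st()"
```

```text
t 32.3 tcp [0.5744 0.0877 0.1165] yaw -45.6 q6 144.4 F [-5.1 -5.5 -5.4] T [-1.363  1.015  0.296] e6 -0.076 w 0.0505
```

>>> apply_moves([
  [0,0,0.03,0,0,0,-0.18],
  [0,0,0.06,0,0,0,-0.18],
  [0,0,0.09,0,0,0,-0.18],
])

```text
t: 32.67
tcp_pos: [0.574, 0.0876, 0.1162]
tool_rot: [0.943, 0.334, -0.002, 0.001]
contact_force: [-6.1, -5.3, -5.5]
grip_width: 0.0505
grip_force: 5.2
```

```bash
python3 -c "
from h import *
st()"
```

```text
t 32.675 tcp [0.574  0.0876 0.1162] yaw -51.0 q6 149.8 F [-6.1 -5.3 -5.5] T [-1.106  1.153  0.265] e6 0.036 w 0.0505
```

>>> apply_moves([
  [0,0,0.03,0,0,0,-0.18],
  [0,0,0.06,0,0,0,-0.18],
  [0,0,0.1,0,0,0,-0.18],
])

```text
t: 33.05
tcp_pos: [0.5736, 0.0878, 0.1159]
tool_rot: [0.959, 0.284, -0.003, 0.001]
contact_force: [-6.0, -4.8, -6.0]
grip_width: 0.0504
grip_force: 5.3
```

```bash
python3 -c "
from h import *
st()"
```

```text
t 33.05 tcp [0.5736 0.0878 0.1159] yaw -57.0 q6 155.8 F [-6.  -4.8 -6. ] T [-1.063  1.382  0.339] e6 -0.074 w 0.0504
```

>>> apply_moves([
  [0,0,0.03,0,0,0,-0.18],
  [0,0,0.06,0,0,0,-0.18],
  [0,0,0.08,0,0,0,-0.18],
])

```text
t: 33.42
tcp_pos: [0.5733, 0.088, 0.1158]
tool_rot: [0.97, 0.244, -0.003, 0.001]
contact_force: [-7.5, -5.6, -7.6]
grip_width: 0.0507
grip_force: 5.1
```

```bash
python3 -c "
from h import *
st()"
```

```text
t 33.425 tcp [0.5733 0.088  0.1158] yaw -61.8 q6 160.6 F [-7.5 -5.6 -7.6] T [-1.1    1.493  0.274] e6 0.148 w 0.0507
```

>>> apply_moves([
  [0,0,0.03,0,0,0,-0.18],
  [0,0,0.06,0,0,0,-0.18],
  [0,0,0.08,0,0,0,-0.18],
])

```text
t: 33.8
tcp_pos: [0.5729, 0.0881, 0.1156]
tool_rot: [0.979, 0.203, -0.003, 0.001]
contact_force: [-7.7, -4.2, -6.9]
grip_width: 0.0502
grip_force: 6.0
```

```bash
python3 -c "
from h import *
st()"
```

```text
t 33.8 tcp [0.5729 0.0881 0.1156] yaw -66.5 q6 165.4 F [-7.7 -4.2 -6.9] T [-0.892  1.644  0.323] e6 0.187 w 0.0502
```

Grip force is starting to rise, so I'll go on in small steps.

>>> apply_moves([
  [0,0,0.03,0,0,0,-0.18],
  [0,0,0.06,0,0,0,-0.18],
  [0,0,0.06,0,0,0,-0.18],
])

```text
t: 34.17
tcp_pos: [0.5727, 0.0882, 0.1154]
tool_rot: [0.985, 0.173, -0.004, 0.001]
contact_force: [-8.5, -3.3, -7.7]
grip_width: 0.0502
grip_force: 6.9
```

```bash
python3 -c "
from h import *
st()"
```

```text
t 34.175 tcp [0.5727 0.0882 0.1154] yaw -70.1 q6 168.9 F [-8.5 -3.3 -7.7] T [-0.906  1.696  0.44 ] e6 0.475 w 0.0502
```

>>> apply_moves([
  [0,0,0.02,0,0,0,-0.18],
  [0,0,0.03,0,0,0,-0.18],
  [0,0,0.03,0,0,0,-0.18],
])

```text
t: 34.55
tcp_pos: [0.5726, 0.0882, 0.1153]
tool_rot: [0.988, 0.157, -0.004, 0.001]
contact_force: [-8.7, -3.8, -8.0]
grip_width: 0.0502
grip_force: 8.5
```

```bash
python3 -c "
from h import *
st()"
```

```text
t 34.55 tcp [0.5726 0.0882 0.1153] yaw -71.9 q6 170.7 F [-8.7 -3.8 -8. ] T [-0.931  1.707  0.521] e6 0.515 w 0.0502
```

The left nut is tight as well. I'll back off, lift clear and hand in.

>>> apply_moves([
  [0,0,-0.15,0,0,0,-0.18],
  [0,0,-0.15,0,0,-0.45,-0.18],
  [0,0,-0.15,0,0,-0.45,-0.18],
  [0,0,-0.15,0,0,-0.45,-0.18],
  [0,0,-0.15,0,0,-0.45,-0.18],
])

```text
t: 35.17
tcp_pos: [0.5756, 0.0895, 0.183]
tool_rot: [0.972, 0.234, -0.0, -0.0]
contact_force: [-0.6, 1.1, -0.3]
grip_width: 0.0506
grip_force: 0.0
```

```bash
python3 -c "
from h import *
st();print(robot.job_done())"
```

```text
t 35.175 tcp [0.5756 0.0895 0.183 ] yaw -62.9 q6 161.8 F [-0.6  1.1 -0.3] T [-0.006  0.013  0.017] e6 0.0 w 0.0506
the job is handed in; nothing more can be done
None
```

I turned all four wing nuts down crosswise in two passes until each firmed up (last moment readings 0.46–0.56 N m, the left and right nuts just over 0.5), and handed the job in at 35 s; no verdict came back.

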